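# Back in their rows, then twist off the tight masala lid

## Task

Two look-alike square glass jars with red lids are standing loose on the pine shelf: put each one upright into the empty square bay of the pine row that fits its size, so that the bay braces it. Then, with the large jar down in its bay, unscrew its tight lid anticlockwise until the threads let go, lift it straight off and finish while holding the lid level, about 2 cm clear above the open jar's mouth, without letting go. Leave the jars already in the rows, the teacup, the measuring cup, the saucepan lid and the idli stand where they are.

Things in the scene. Friction and masses are not known exactly. Their poses are not given: they have to be found in the camera images.
- large_jar: Large loose jar, clear glass, 0.27 to 0.45 kg with its lid: square body 64 x 64 mm, 72 mm high to a flat shoulder, round neck 38 mm across, rim at 90 mm. Origin at the centre of its underside, z up, x and y square to its sides; all sides alike but for a paper label on -y. Free on the shelf it spins along when its lid is twisted; in its bay it can turn only about 6 degrees either way.
- large_jar_centre (a point): Point on the large jar's axis 45 mm above its underside, half-way up the glass; axes as the jar's. Beside the lid fingertips can go down only to the shoulder, 72 mm above the underside, which is wider than the lid. The jar can be carried by its closed lid.
- lid: The large jar's red metal twist-off lid, 52 mm across, 21 mm high, 57 g, smooth skirt. Origin at the centre of its lower edge, z up. Closed: lower edge 74 mm and top 95 mm above the jar's underside, x axis along the jar's x. Tight: about 0.4 N m starts it, against 0.1 N m that spins a jar standing free.
- lid_centre (a point): Point on the lid's axis 10.5 mm above its lower edge (84.5 mm above the jar's underside while closed); axes as the lid's. Right-hand thread: turned anticlockwise seen from above, relative to the jar, it is clear of the threads after 60 degrees, lifts straight off from 65 to 90, and meets a stop at about 90. Turned less it cannot be pulled off.
- small_jar: Small loose jar, the same shape one size down, 0.13 to 0.27 kg: square body 50 x 50 mm, 58 mm high to the shoulder, red lid 42 mm across from 60 to 77 mm above the underside, which stays shut. Origin at the centre of its underside, z up, x and y square to its sides.
- small_jar_centre (a point): Point on the small jar's axis 38.5 mm above its underside, half-way up; axes as the jar's.
- large_row_bay (a point): Centre of the floor of the empty bay in the large jars' fixed pine row, z up, x along the row. Floor 10 mm above the shelf; bay 70 x 70 mm inside, fences 8 mm thick, tops 38 mm above the shelf. The row is 196 x 86 mm; its other bay, 110 mm towards -x of this frame, already holds a large jar. The two rows may change sides.
- small_row_bay (a point): Centre of the floor of the empty bay in the small jars' fixed pine row, z up, x along the row. Floor 10 mm above the shelf; bay 56 x 56 mm inside, fences 8 mm thick, tops 38 mm above the shelf. The row is 182 x 72 mm; its other bay, 110 mm towards -x of this frame, already holds a small jar.
- large_filler: A closed large jar already standing in the large row (same shape as the large loose jar, 95 mm high); leave it. Origin at the centre of its underside, z up.
- small_filler: A closed small jar already standing in the small row (77 mm high); leave it. Origin at the centre of its underside, z up.
- measuring_cup: Pink plastic measuring cup, 70 mm across, 55 mm high, flat handle reaching 112 mm along its -x; leave it. Origin at the centre of its underside, z up.
- teacup: White ceramic teacup, 76 mm across, 62 mm high, handle along its +y; leave it. Origin at the centre of its underside, z up.
- pan_lid: Aluminium saucepan lid lying flat, 150 mm across, black knob up to 47 mm; leave it. Origin at the centre of its underside, z up.
- idli_stand: Steel idli stand of three plates 176 mm across on a rod, 270 mm high; leave it. Origin at the centre of its foot, z up.
Not all that is in view belongs to the job. What is shaped like the part that bears large_row_bay but yellow is not meant. Leave any pink look-alike of the small_jar alone.

How it is judged:
On the way, in this order (a step that is already met when the one before it is completed fails the run):
1. both loose jars stand upright in the empty bays of their own rows, the small one let go (horizontal distance between large_jar_centre and large_row_bay below 0.007 m and z of large_jar_centre in the frame of large_row_bay between 0.041 and 0.049 m and angle between each of large_jar_centre, small_jar_centre's own z axis and vertical below 0.06 rad and horizontal distance between small_jar_centre and small_row_bay below 0.007 m and z of small_jar_centre in the frame of small_row_bay between 0.0345 and 0.0425 m and contact force between the fingers and small_jar below 0.05 N), for 0.2 s.
2. the large jar's lid is turned free of its threads while the jar stays down in its bay (horizontal distance between large_jar_centre and large_row_bay below 0.007 m and z of large_jar_centre in the frame of large_row_bay between 0.041 and 0.049 m and angle between large_jar_centre's own z axis and vertical below 0.06 rad and angle between the x axis of lid_centre and the x axis of large_jar_centre, either way round above 0.9 rad and z of lid_centre in the frame of large_jar_centre below 0.0475 m), for 0.05 s.
At the end, for the whole second after the job is handed in: Both jars upright on the floor of their own row's empty bay, within 7 mm of its centre, fingers off them; lid held by the fingers alone, still, level within 0.15 rad, within 15 mm sideways of the jar's axis, lower edge 5 to 50 mm above the rim (all of step 1 and z of lid_centre in the frame of large_jar_centre between 0.0605 and 0.1055 m and horizontal distance between lid_centre and large_jar_centre below 0.015 m and angle between lid_centre's own z axis and vertical below 0.15 rad and contact force between the fingers and lid above 1 N and contact force between each of lid, the fingers and large_jar below 0.05 N and linear speed of lid below 0.03 m/s); the arm keeps its last pose, push and grip.
It fails at once if a jar, cup, lid or stand that was to be left alone is moved more than 25 mm (distance of any of measuring_cup, teacup, pan_lid, idli_stand, large_filler, small_filler from where it was at the start of the episode above 0.025 m).
It fails at once if a jar is tipped more than 35 degrees (angle between any of large_jar_centre, small_jar_centre's own z axis and vertical above 0.61 rad).
It also fails if it takes over 51 s, if anything falls off the work surface, if the arm or the gripper's body presses on something with over 40 N, if the wrist force passes 120 N, or if a joint passes its speed limit or range.

## Robot

A 7-joint arm with a two-finger parallel gripper is mounted at the origin on the work surface. World frame = base frame: x ahead of the robot, y to its left, z up, the work surface at z = 0. Lengths are in m, angles in rad, forces in N, time in s.
With the tool pointing down it reaches from about 0.4 to 0.9 m from the base axis. Payload 5.6 kg.
Tool frame: the origin (TCP) lies midway between the tips of the shut fingers; the grasp point (between the pads) lies 19 mm behind it; y points along the fingers, z is the direction in which the jaws open and shut, and the axes are right-handed (so a half turn about y gives the same grasp; the last joint's range is limited). The gripper opens to 92 mm and grips with 3 to 60 N. Pads are 20 mm wide; open, the fingers measure 128 mm over their backs; the gripper's body (75 mm by 189 mm) begins 69 mm behind the grasp point.
Start: joints at [1.09, 0.468, -0.012, 1.603, 0.006, 1.071, -0.056], TCP at [0.276, -0.589, 0.215] pointing down, gripper open.
Joint ranges: [-2.53, 2.53], [-0.31, 2.02], [-1.57, 1.55], [0.28, 2.44], [-1.29, 4.43], [0.15, 1.84], [-2.92, 2.92]. Speed limits (rad/s): [2.57, 2.57, 3.14, 3.14, 3.14, 3.14, 3.14].

## Interface

Orientations are given as a 3x3 rotation matrix whose columns are the frame's x, y, z axes.
In Python, from station import env, effector, solver, viewer, workorder, search_frame, tip_of gives the robot as it stands. Calls block until the motion is done:
- env.reach(position, orientation): joint-space move of the TCP to a pose.
- env.movel(position, frame=None, rate=0.15): straight line of the TCP; frame=None keeps the orientation; rate is the mean speed in m/s.
- env.goto_joints(angles): joint-space move.
- effector.release() and effector.grasp(squeeze=None): open the fingers fully, or close them until they stop; squeeze is the grip in N (None keeps the last).
- env.pause(seconds).
- solver.inverse_kinematics(position, orientation): joint angles nearest the present ones, or None.
- env.sense(): the state.
- viewer.read_camera(name): name is "side" or "top" or "wrist"; returns (picture, depth): 480x640x3 uint8, red, green, blue; 480x640 float32, m along the optical axis (not along the pixel's ray), 0 where there is no reading.
- viewer.camera_info(name): a dict with "intrinsics" (3x3 intrinsics, pixels), "eye" and "rotation" of the camera in the world; the wrist camera has in their place "T_tool_cam" (4x4, takes a point from camera to tool coordinates, whose origin is the TCP and whose axes are the tool frame's). Camera axes: x right, y up, looking along -z (the intrinsics and any distortion apply to the point x, -y, -z); pixel columns grow to the right and rows downward; lengths in m; the calibration is good to about 2 mm. A picture is of the moment at which its call begins: read the wrist's pose just before it. camera_info takes no time and is no camera call.
A pose or a line that the arm cannot do raises env.PlanningError and nothing moves.
- workorder.finish_job(): hands the job in, once; it reports no verdict.
Trained networks look in the newest picture that a camera, given by its name, has taken for a name from the list of things; names that differ only in an ending like _2 or _b are one class to them, and where a whole thing is asked for, a point or a joint stands for the part that bears it (a point fixed in the world has none). Each returns a list of dicts, best first, with "score" (0 to 1); they miss things now and then, are a little off and sometimes report something else, mostly with a low value. They report only what shows in the picture. A call takes as long as a camera call. They do not tell look-alikes from the thing itself.
- search_frame(camera, name): "at" ([x, y, z] in m, in world coordinates, good to about 4 mm: the middle of the surface that is visible of it).
- tip_of(camera, name): "at" ([x, y, z] in m, in world coordinates, good to about 4 mm: a listed point, or the origin of a listed thing).
The state is a dict: "t": time; "joint_positions": joint angles; "joint_velocities": joint speeds; "tau": joint torques, N m; "ee_pos": TCP position; "tcp_rot": TCP orientation; "wrist_force": force on the tool from outside, world axes, zero at the start; "moment": the same for the moment, N m; "gripper_width": finger opening in m.
Only numpy, scipy, OpenCV 4.12 (cv2) and the standard library are available. Lean on these libraries where they do the work, as an engineer would, in place of code of your own. Each camera call takes 0.05 s, during which the arm holds its last target. There are 200 camera calls.

## Working session

There is one attempt and no reset: what is moved stays moved. The work goes in short steps, each a Python script; the robot and the scene stay as the last script left them, time stands still between calls to the robot, and variables do not carry over. Pictures are saved under pics/ and viewed, about 8 in all and at most 12, crops included, and the job is handed in when it is done.

```bash
ls; mkdir -p pics
cat > h.py <<'E'
import numpy as np, cv2
from station import env, effector, solver, viewer, workorder, search_frame, tip_of
def cloud(cam,depth,info):
    K=np.array(info["intrinsics"]); v,u=np.mgrid[:480,:640]
    x=(u-K[0,2])/K[0,0]*depth; y=(v-K[1,2])/K[1,1]*depth
    P=np.stack([x,-y,-depth],-1)
    return P@np.array(info["rotation"]).T+np.array(info["eye"])
E
python3 - <<'E'
from h import *
for c in ("top","side"):
    p,d=viewer.read_camera(c); i=viewer.camera_info(c); print(c,i)
    cv2.imwrite(f"pics/{c}0.png",p[:,:,::-1]); np.savez(f"{c}0.npz",p=p,d=d,P=cloud(c,d,i))
    for n in ["large_jar","small_jar","large_row_bay","small_row_bay","large_filler","small_filler","measuring_cup","teacup","pan_lid","idli_stand","lid"]:
        print(n,[(np.round(r["at"],3).tolist(),round(r["score"],2)) for r in tip_of(c,n)][:4])
print(env.sense()["t"], env.sense()["tcp_rot"])
E
```

```text
pics
top {'intrinsics': array([[492.25629275,   0.        , 315.59340152],
       [  0.        , 492.25629275, 239.54549385],
       [  0.        ,   0.        ,   1.        ]]), 'eye': array([0.37288385, 0.08701761, 1.04828038]), 'rotation': array([[-0.0141615 ,  0.98306781, -0.18269408],
       [-0.9998433 , -0.01586328, -0.00785684],
       [-0.01062194,  0.18255419,  0.98313842]])}
large_jar [([0.519, -0.321, -0.002], 0.86)]
small_jar [([0.613, -0.201, -0.0], 0.95), ([0.517, -0.138, 0.0], 0.68)]
large_row_bay [([0.596, 0.057, 0.01], 0.76), ([0.381, -0.079, 0.012], 0.71), ([0.366, 0.181, 0.009], 0.57)]
small_row_bay [([0.601, 0.186, 0.007], 0.89), ([0.751, 0.248, 0.004], 0.69)]
large_filler [([0.485, 0.041, 0.006], 0.63)]
small_filler [([0.495, 0.19, 0.007], 0.92), ([0.786, 0.051, 0.0], 0.4)]
measuring_cup [([0.738, -0.225, 0.004], 0.57), ([0.601, 0.188, 0.007], 0.21)]
teacup [([0.788, 0.051, -0.001], 0.63)]
pan_lid [([0.748, 0.247, 0.002], 0.89)]
idli_stand [([0.587, 0.446, 0.004], 0.92)]
lid [([0.517, -0.319, 0.078], 0.82)]
side {'intrinsics': array([[611.42989128,   0.        ,
[... 421 characters left out ...]
0.509, -0.142, -0.002], 0.71), ([0.615, -0.202, -0.001], 0.56)]
large_row_bay [([0.384, -0.082, 0.008], 0.93), ([0.368, 0.175, 0.009], 0.82), ([0.592, 0.05, 0.011], 0.78), ([0.492, 0.196, 0.007], 0.26)]
small_row_bay [([0.6, 0.191, 0.01], 0.77)]
large_filler [([0.483, 0.046, 0.012], 0.66)]
small_filler [([0.492, 0.192, 0.01], 0.6), ([0.593, 0.051, 0.006], 0.49), ([0.482, 0.047, 0.011], 0.24)]
measuring_cup []
teacup [([0.784, 0.055, -0.001], 0.76)]
pan_lid [([0.744, 0.252, -0.0], 0.81)]
idli_stand []
lid [([0.518, -0.318, 0.076], 0.61)]
1.2 [[-9.05723672e-01 -4.63100816e-05  4.23868644e-01]
 [-4.23868643e-01 -2.83506099e-05 -9.05723673e-01]
 [ 5.39610718e-05 -9.99999999e-01  6.04842705e-06]]
```

View pics/top0.png

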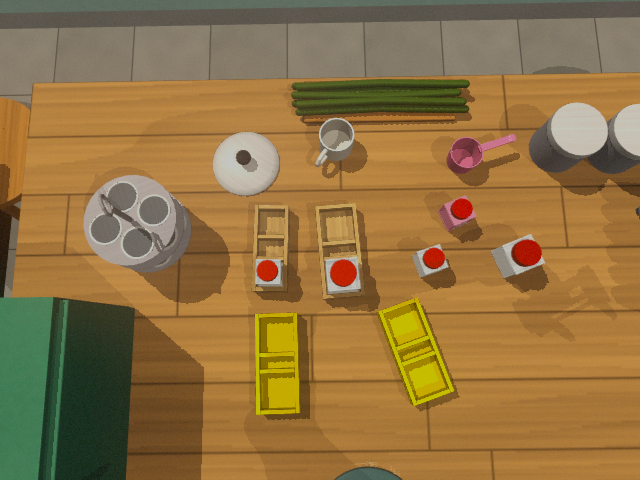

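View pics/side0.png

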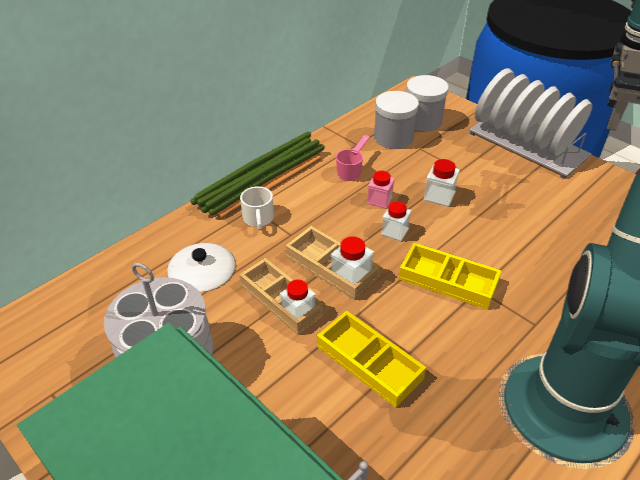

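The pine rows are at about (340,250) for the large jars and (270,250) for the small, with their empty bays at the far (upper) ends. The loose clear jars are at (430,262) small and (520,257) large. The pink look-alike is at (458,214), and the yellow boxes are decoys.

```bash
cat >> h.py <<'E'
def red(p):
    h=cv2.cvtColor(p,cv2.COLOR_RGB2HSV).astype(int)
    return ((h[...,0]<8)|(h[...,0]>173))&(h[...,1]>200)&(h[...,2]>120)
def rect(P,m):
    r=cv2.minAreaRect((P[m][:,:2]*1000).astype(np.float32)); a=r[2]
    a=(a+45)%90-45
    return np.round(r[0],1),np.round(r[1],1),round(a,1)
E
python3 - <<'E'
from h import *
for c in ("top","side"):
    z=np.load(c+"0.npz"); p,d,P=z["p"],z["d"],z["P"]; print(c)
    for n,x,y,h,rad in [("small",.515,-.14,.058,.05),("large",.519,-.319,.072,.06),("sfil",.494,.191,.068,.035),("lfil",.484,.044,.082,.045)]:
        near=(np.hypot(P[...,0]-x,P[...,1]-y)<rad)
        lidtop={"small":.077,"large":.095,"sfil":.087,"lfil":.105}[n]
        m=near&(abs(P[...,2]-lidtop)<.005); print(n,"lid n",m.sum(), rect(P,m) if m.sum()>9 else "")
        for lo,hi in [(h-.006,h+.006),(.02,h-.01)]:
            m=near&(P[...,2]>lo)&(P[...,2]<hi); print("  band",m.sum(), rect(P,m) if m.sum()>9 else "")
    for n,x,y in [("srow",.547,.19),("lrow",.54,.048)]:
        m=(abs(P[...,0]-x)<.12)&(abs(P[...,1]-y)<.055)&(abs(P[...,2]-.038)<.005)
        print(n,m.sum(),rect(P,m))
    m=d>0; print("zshelf",np.median(P[(abs(P[...,0]-.42)<.02)&(abs(P[...,1]-.05)<.05)][:,2]))
i=viewer.camera_info("wrist");print(i)
E
```

```text
top
small lid n 341 (array([ 513.2, -139.9]), array([40.4, 40.6]), -40.3)
  band 255 (array([ 513.5, -140.2]), array([49.4, 50.8]), 17.4)
  band 84 (array([ 498.5, -129.1]), array([64.5, 31.6]), -31.5)
large lid n 566 (array([ 518.2, -318.7]), array([51.3, 50.5]), -38.6)
  band 441 (array([ 518.8, -318.8]), array([63.9, 66.5]), 21.2)
  band 245 (array([ 507.5, -290. ]), array([63.4,  4.5]), 20.8)
sfil lid n 347 (array([492.4, 192.2]), array([40.5, 40.2]), -35.5)
  band 274 (array([492.7, 192.4]), array([50.5, 49.1]), -1.3)
  band 224 (array([493.4, 190.3]), array([67.5, 68.5]), 41.7)
lfil lid n 559 (array([483.7,  42.7]), array([50.2, 50.4]), -3.1)
  band 482 (array([483.9,  42.8]), array([64.9, 64.1]), 4.1)
  band 358 (array([483.8,  42.5]), array([86.3, 85.6]), 3.4)
srow 1060 (array([547.1, 190.3]), array([ 72.4, 181.4]), -1.5)
lrow 1208 (array([538.8,  46.2]), array([196.4,  86.1]), 4.1)
zshelf -0.00029868976781277645
side
small lid n 189 (array([ 512.4, -139.2]), array([40.4, 44.7]), 40.9)
  band 187 (array([ 512.2, -141.1]), array([51.1, 60.5]), 14.0)
  band 242 (array([ 498.1, 
[... 592 characters left out ...]
[88.2, 49.6]), 43.1)
srow 902 (array([545.1, 191.9]), array([ 75.4, 184.9]), -1.2)
lrow 923 (array([536.9,  47. ]), array([199.8,  92.1]), 4.3)
zshelf -0.00018339516385490473
{'intrinsics': array([[407.01832408,   0.        , 320.25863408],
       [  0.        , 407.01832408, 235.59371913],
       [  0.        ,   0.        ,   1.        ]]), 'T_tool_cam': array([[-7.30064774e-05, -9.55178244e-01, -2.96031278e-01,
        -8.37916282e-02],
       [-7.39008492e-04,  2.96031249e-01, -9.55177969e-01,
        -1.70003899e-01],
       [ 9.99999724e-01,  1.49035449e-04, -7.27497032e-04,
         6.33161229e-04],
       [ 0.00000000e+00,  0.00000000e+00,  0.00000000e+00,
         1.00000000e+00]])}
```

```bash
cat >> h.py <<'E'
def R(deg):
    c,s=np.cos(np.radians(deg)),np.sin(np.radians(deg))
    return np.array([[s,0,c],[-c,0,s],[0,-1,0.]])
def st(tag=""):
    s=env.sense(); print(tag,"t",round(s["t"],2),"p",np.round(s["ee_pos"],4),"F",np.round(s["wrist_force"],1),"w",round(s["gripper_width"],4),"j7",round(s["joint_positions"][6],2)); return s
def shot(c,name):
    s=env.sense(); p,d=viewer.read_camera(c); i=dict(viewer.camera_info(c))
    if c=="wrist":
        T=np.array(i["T_tool_cam"]); Rt=np.array(s["tcp_rot"])
        i["rotation"]=Rt@T[:3,:3]; i["eye"]=Rt@T[:3,3]+s["ee_pos"]
    P=cloud(c,d,i); cv2.imwrite(f"pics/{name}.png",p[:,:,::-1]); np.savez(name+".npz",p=p,d=d,P=P)
    return p,d,P
E
python3 - <<'E'
from h import *
env.reach([.5135,-.140,.12],R(-72.6)); st("above")
p,d,P=shot("wrist","w1")
near=np.hypot(P[...,0]-.513,P[...,1]+.14)<.05
for zz in (.077,.058):
    m=near&(abs(P[...,2]-zz)<.005); print(zz,m.sum(),rect(P,m) if m.sum()>9 else "")
env.movel([.5135,-.140,.034],rate=.12); st("down")
effector.grasp(30); st("grip")
env.movel([.5135,-.140,.165],rate=.2); st("lift")
env.reach([.6015,.189,.165],R(-91.5)); st("over")
env.movel([.6015,.189,.034+.055],rate=.15); st("hover")
shot("wrist","w2"); shot("top","t2"); shot("side","s2")
E
```

```text
above t 3.08 p [ 0.5135 -0.1413  0.1202] F [-0.8 -0.4  0. ] w 0.092 j7 -1.18
0.077 4060 (array([ 514.3, -140.8]), array([41.2, 41. ]), -37.7)
0.058 2440 (array([ 514.1, -140.8]), array([51. , 50.2]), 17.3)
down t 3.99 p [ 0.514  -0.1401  0.0345] F [-0.6  0.4  0.3] w 0.0918 j7 -1.22
grip t 4.7 p [ 0.5135 -0.14    0.0341] F [-0.9 -0.8  1.1] w 0.0498 j7 -1.22
lift t 5.51 p [ 0.5125 -0.1399  0.1639] F [ 0.2  0.3 -2.7] w 0.0496 j7 -1.16
over t 6.79 p [0.6016 0.187  0.1642] F [ 0.4 -0.5 -1.9] w 0.05 j7 -2.08
hover t 7.45 p [0.6022 0.1888 0.0896] F [ 0.7 -0.1 -1.7] w 0.0496 j7 -2.11
```

Run:
```python
import cv2,numpy as np
a=cv2.imread("pics/w2.png"); b=cv2.imread("pics/s2.png")[150:390,200:520]; c=cv2.imread("pics/t2.png")[150:330,200:440]
b=cv2.resize(b,(400,300)); c=cv2.resize(c,(400,300)); a=cv2.resize(a,(400,300))
cv2.imwrite("pics/m2.png",np.vstack([np.hstack([a,b]),np.hstack([c,c*0])]))
```

```text
(no output)
```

View pics/m2.png

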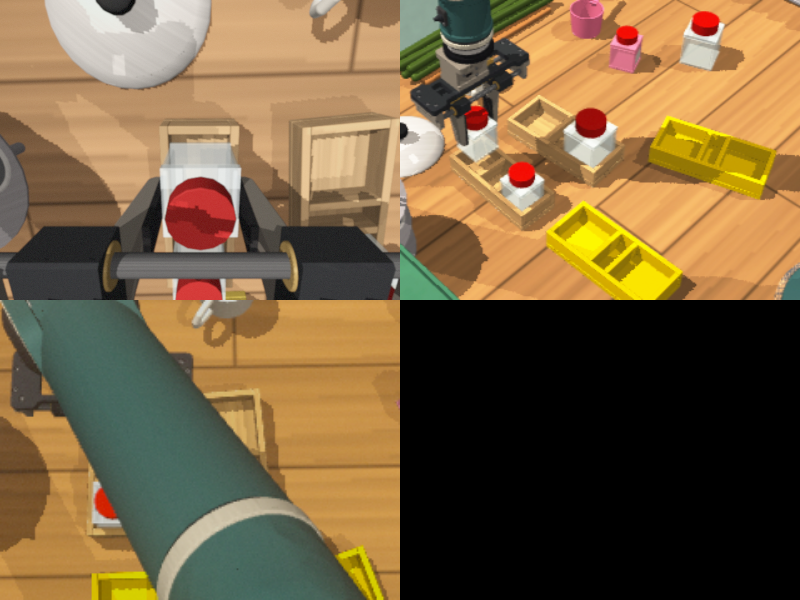

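The jar is held upright over the small bay, and the wrist view shows the far fence at about (200,130) in the mosaic. Next I compare the jar with the fence in that same cloud.

```bash
cat >> h.py <<'E'
def rel(P,bay,yaw,jarz,half,w):
    """jar lid/shoulder centre vs bay, both in wrist cloud; row axes"""
    c,s=np.cos(np.radians(yaw)),np.sin(np.radians(yaw)); A=np.array([[c,s],[-s,c]])
    q=(P[...,:2]-np.array(bay))@A.T*1000; z=P[...,2]
    # fence tops
    m=(abs(z-.038)<.004)&(abs(q[...,1])<half+8)&(q[...,0]>-10)&(q[...,0]<half+8)
    X,Y=q[m].T; far=np.percentile(X,99.5); yl=np.percentile(Y[X<half-10],[.5,99.5]) if (X<half-10).sum()>20 else None
    yall=np.percentile(Y,[.3,99.7])
    print("fence n",m.sum(),"far x",round(far,1),"expect",half,"y",np.round(yall,1),yl)
    for zz in jarz:
        m=(abs(z-zz)<.004)&(np.hypot(q[...,0],q[...,1])<half+12)
        if m.sum()>20:
            r=cv2.minAreaRect(q[m].astype(np.float32)); print(" z",zz,m.sum(),np.round(r[0],1),np.round(r[1],1),round((r[2]+45)%90-45,1), "xmax",np.percentile(q[m][:,0],99.5).round(1),"y",np.percentile(q[m][:,1],[.5,99.5]).round(1))
E
python3 - <<'E'
from h import *
P=np.load("w2.npz")["P"]
rel(P,[.6021,.1889],-1.5,(.055+.077,.055+.058),36,0)
P=np.load("s2.npz")["P"]
rel(P,[.6021,.1889],-1.5,(.055+.077,.055+.058),36,0)
E
```

```text
fence n 2850 far x 35.8 expect 36 y [-36.1  35.6] [-36.08523421  35.62958698]
 z 0.132 10767 [ 1.6 -3.7] [42.4 78.6] 16.4 xmax 21.2 y [-39.6  37.6]
 z 0.113 5645 [ 0.9 -1. ] [50.7 78. ] 0.2 xmax 26.0 y [-38.6  36.3]
fence n 88 far x 34.1 expect 36 y [14.8 37.9] [22.16406349 37.84305115]
 z 0.132 279 [-3.1  1.1] [36.5 83.5] 11.3 xmax 15.0 y [-38.1  42.2]
 z 0.113 188 [-12.8   2.3] [79.  31.1] -7.5 xmax 6.3 y [-37.9  39.6]
```

Run:
```python
from h import *
env.movel([.6018,.189,.060],rate=.1); s=st("mid")
if abs(s["wrist_force"][2]+1.8)<6:
    env.movel([.6018,.189,.0445],rate=.06); s=st("low")
    if s["wrist_force"][2]<20 and s["ee_pos"][2]<.047:
        effector.release(); st("rel")
        env.movel([.6018,.189,.17],rate=.25); st("up")
        p,d,P=shot("wrist","w3"); rel(P,[.6021,.1889],-1.5,(.087,.068),36,0)
        q=red(p); print("done")
```

```text
mid t 8.04 p [0.6015 0.189  0.0595] F [ 0.1 -0.1 -1.5] w 0.0496 j7 -2.12
low t 8.45 p [0.6016 0.1889 0.0441] F [-0.3  0.7 -2.4] w 0.0501 j7 -2.13
rel t 9.21 p [0.6018 0.189  0.0445] F [-0.   0.3 -0.1] w 0.0921 j7 -2.13
up t 9.86 p [0.601  0.1885 0.1689] F [-0.6 -0.3 -1.4] w 0.092 j7 -2.08
fence n 2183 far x 35.7 expect 36 y [-36.2  35.5] [-36.19382131  35.51669527]
 z 0.087 3025 [ 0.2 -1.1] [40.9 41.1] -35.0 xmax 20.4 y [-20.7  18.5]
 z 0.068 1860 [ 0.1 -1.2] [50.1 50.3] -0.0 xmax 25.1 y [-26.1  23.8]
done
```

Small jar is seated. Next is the large one.

Run:
```python
from h import *
env.reach([.5188,-.319,.15],R(-69)); st("above")
p,d,P=shot("wrist","w4")
near=np.hypot(P[...,0]-.519,P[...,1]+.319)<.06
m=near&(abs(P[...,2]-.072)<.005); r=rect(P,m); print(m.sum(),r)
m=near&(abs(P[...,2]-.095)<.005); l=rect(P,m); print(m.sum(),l)
x,y=l[0]/1000; assert np.hypot(x-.5188,y+.319)<.006 and abs(r[2]-21)<3
x=(x+.5188)/2; y=(y-.319)/2
env.movel([x,y,.038],R(r[2]-90),rate=.13); st("down")
effector.grasp(40); st("grip")
env.movel([x,y,.18],rate=.2); st("lift")
env.reach([.5937,.0501,.18],R(4.1-90)); st("over")
env.movel([.5937,.0501,.038+.052],rate=.15); st("hover")
p,d,P=shot("wrist","w5"); rel(P,[.5937,.0501],4.1,(.052+.095,.052+.072),43,0)
```

```text
above t 11.78 p [ 0.5196 -0.3177  0.1499] F [ 0.1 -0.1  0.1] w 0.0919 j7 -0.81
3625 (array([ 519.6, -319.7]), array([64.8, 64.2]), 21.1)
5759 (array([ 519.8, -319.7]), array([51.8, 51.2]), 19.1)
down t 12.83 p [ 0.52   -0.3196  0.0388] F [0.6 0.8 0.8] w 0.092 j7 -0.85
grip t 13.37 p [ 0.5194 -0.3193  0.0384] F [0.1 0.8 3.2] w 0.0636 j7 -0.85
lift t 14.22 p [ 0.5183 -0.3189  0.1785] F [-0.6  0.9 -3.9] w 0.0639 j7 -0.8
over t 15.63 p [0.5938 0.0483 0.1795] F [-0.4 -0.8 -3.3] w 0.0637 j7 -1.76
hover t 16.38 p [0.5945 0.0499 0.0907] F [ 0.4  0.3 -1.8] w 0.0635 j7 -1.79
fence n 3028 far x 43.1 expect 43 y [-42.9  42.6] [-43.02282318  42.71341889]
 z 0.147 15575 [ 8.9 -1.2] [97.8 37.1] -0.0 xmax 26.7 y [-47.7  45.5]
 z 0.124 9727 [ 2.7 -1.1] [62.  93.8] 0.0 xmax 33.3 y [-45.6  43.5]
```

Run:
```python
from h import *
env.movel([.5932,.0501,.064],rate=.1); s=st("mid")
assert abs(s["wrist_force"][2]+2.8)<8
env.movel([.5932,.0501,.0485],rate=.06); s=st("low")
assert s["wrist_force"][2]<25 and s["ee_pos"][2]<.052
effector.release(); st("rel")
env.movel([.5937,.0501,.17],rate=.25); st("up")
p,d,P=shot("wrist","w6"); rel(P,[.5937,.0501],4.1,(.105,.082),43,0)
sm=(np.hypot(P[...,0]-.602,P[...,1]-.189)<.04)&(abs(P[...,2]-.087)<.005); print("small lid",rect(P,sm) if sm.sum()>9 else None)
```

```text
mid t 16.84 p [0.5932 0.0501 0.0642] F [-1.  -0.1 -2.3] w 0.0635 j7 -1.81
low t 17.25 p [0.5936 0.0501 0.0481] F [-1.6 -0.2 -1.9] w 0.0634 j7 -1.81
rel t 17.83 p [0.5933 0.0501 0.0486] F [ 0.6 -0.7 -0.6] w 0.0921 j7 -1.81
up t 18.47 p [0.5929 0.0498 0.169 ] F [-0.4 -0.3 -0. ] w 0.0922 j7 -1.76
fence n 2327 far x 43.1 expect 43 y [-43.2  42.7] [-43.1965829   42.55343409]
 z 0.105 5440 [ 3.8 -0.9] [51.  51.9] -1.5 xmax 29.0 y [-25.5  23.9]
 z 0.082 3351 [ 2.5 -1. ] [64.9 64.2] 0.1 xmax 34.8 y [-32.8  30.9]
small lid (array([602.3, 187.4]), array([41.2, 41.5]), -38.3)
```

View pics/w6.png

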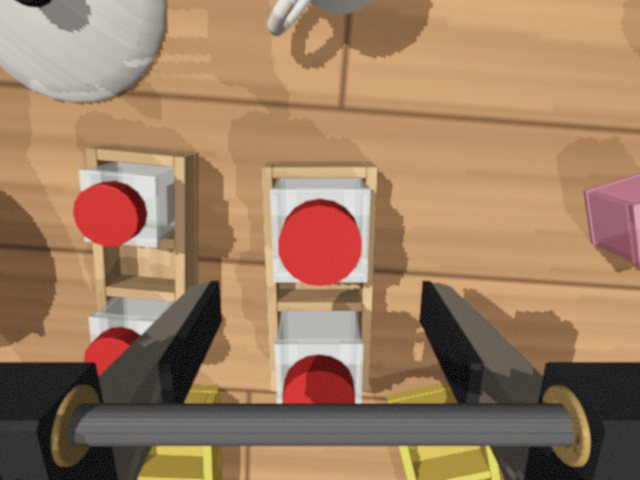

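Both jars are in their bays: small lid at (110,213), large lid at (320,242). The large lid reads 3.8 mm ahead of centre, so I check whether that jar is tilted.

Run:
```python
from h import *
def tilt(P,c,z):
    m=(np.hypot(P[...,0]-c[0],P[...,1]-c[1])<.028)&(abs(P[...,2]-z)<.006)
    q=P[m]; A=np.c_[q[:,:2]-q[:,:2].mean(0),np.ones(len(q))]; k=np.linalg.lstsq(A,q[:,2],rcond=None)[0]; print(m.sum(),k.round(4))
P=np.load("w6.npz")["P"]
tilt(P,(.597,.0495),.105); tilt(P,(.602,.188),.087); tilt(P,(.484,.0425),.105)
P=np.load("w3.npz")["P"]; tilt(P,(.602,.188),.087)
p,d,P=shot("side","s6"); tilt(P,(.597,.0495),.105); tilt(P,(.484,.0425),.105); tilt(P,(.602,.188),.087)
for n,c,z,r in [("L",(.597,.0495),.105,.04),("Lf",(.484,.0425),.105,.04),("S",(.602,.188),.087,.03)]:
    m=(np.hypot(P[...,0]-c[0],P[...,1]-c[1])<r)&(abs(P[...,2]-z)<.006); print(n,rect(P,m),P[m][:,2].mean())
```

```text
5496 [-0.0077 -0.0073  0.1049]
3379 [-0.0122  0.0247  0.0865]
2235 [-0.067  -0.0048  0.1044]
3058 [-0.0176 -0.0002  0.0867]
338 [ 0.018  -0.0049  0.1041]
372 [ 0.0006 -0.0037  0.104 ]
251 [ 0.0006 -0.0051  0.0859]
L (array([595.7,  52.2]), array([49.3, 55.2]), 44.7) 0.1040867423193456
Lf (array([482.2,  43.9]), array([50.7, 53.1]), 12.0) 0.10396307494195241
S (array([599.5, 189.3]), array([39.1, 44.4]), -40.9) 0.08594884539100728
```

Run:
```python
from h import *
X,Y,Z=.5964,.0498,.0865
env.movel([X,Y,Z],rate=.12); st("down")
effector.grasp(55); s=st("grip")
for a in (-60,-30,-1):
    env.reach([X,Y,Z],R(a)); s=st(a); print("  Mz",np.round(s["moment"],2), np.degrees(np.arctan2(s["tcp_rot"][1][2],s["tcp_rot"][0][2])).round(1))
p,d,P=shot("wrist","w7"); shot("side","s7")
a=cv2.imread("pics/w7.png"); b=cv2.imread("pics/s7.png")[150:390,200:520]
cv2.imwrite("pics/m7.png",np.hstack([cv2.resize(a,(400,300)),cv2.resize(b,(400,300))]))
```

```text
down t 19.42 p [0.5969 0.05   0.087 ] F [ 0.5 -0.4  0.6] w 0.0917 j7 -1.8
grip t 20.12 p [0.5965 0.0501 0.0866] F [ 0.9  1.1 -0.3] w 0.0503 j7 -1.8
-60 t 20.57 p [0.5961 0.0494 0.0875] F [-3.5 -0.3  8.5] w 0.0511 j7 -1.41
  Mz [-0.08  0.82  0.02] -60.0
-30 t 21.08 p [0.5964 0.0492 0.0875] F [-3.2 -0.8  7.7] w 0.0506 j7 -0.96
  Mz [-0.3   0.67  0.11] -30.0
-1 t 21.57 p [0.5967 0.0491 0.0875] F [-2.6 -1.3  7.3] w 0.0508 j7 -0.53
  Mz [-0.34  0.43  0.08] -1.0
```

View pics/m7.png

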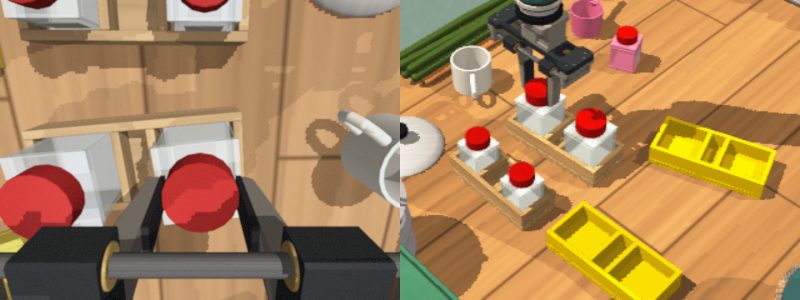

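Lid gripped and turned 85°, jar still in its bay. Now a small test lift to check whether the threads have let go.

Run:
```python
from h import *
env.movel([.5964,.0495,.0905],rate=.03); st("l1")
env.movel([.5964,.0495,.0945],rate=.03); env.pause(.2); st("l2")
p,d,P=shot("wrist","w8"); shot("side","s8")
for n,P in (("w7",np.load("w7.npz")["P"]),("w8",P),("s6",np.load("s6.npz")["P"]),("s7",np.load("s7.npz")["P"]),("s8",np.load("s8.npz")["P"])):
    near=np.hypot(P[...,0]-.5967,P[...,1]-.0495)<.05
    m=near&(abs(P[...,2]-.085)<.010)&(np.hypot(P[...,0]-.5967,P[...,1]-.0495)>.030)
    h=P[m][:,2]; c=np.histogram(h,np.arange(.075,.096,.002))[0]; print(n,c)
    m=near&(abs(P[...,2]-.11)<.010)&(np.hypot(P[...,0]-.5967,P[...,1]-.0495)<.02); print("  top",np.median(P[m][:,2]))
```

```text
l1 t 21.96 p [0.5963 0.0492 0.0904] F [-0.4 -0.9 -0.5] w 0.0507 j7 -0.53
l2 t 22.44 p [0.5964 0.0495 0.0944] F [-0.8  0.6 -0.3] w 0.0505 j7 -0.52
w7 [  92  180  312 2655  107    0   29   57   62   76]
  top 0.10615651063513248
w8 [  88  158  297 2330   98    0    0    0    0   13]
  top 0.11301963598339992
s6 [27 34 69 69 24  3  1  0  1  0]
  top 0.10440540521519737
s7 [33 46 56 47 18  1  2  7  7  8]
  top 0.1054806901078374
s8 [29 30 72 57 18  2  1  0  1  2]
  top 0.11220987830262863
```

Threads released: the shoulder stayed at 82 mm while the lid rose 7 mm, with almost no load. Lift to 2 cm clear of the rim.

Run:
```python
from h import *
env.movel([.5964,.0495,.1235],rate=.06); env.pause(.5); st("end")
p,d,P=shot("wrist","w9"); shot("side","s9")
c=np.array([.5967,.0495]); r=np.hypot(*(P[...,:2]-c).transpose(2,0,1))
m=red(p)&(r<.035)&(P[...,2]>.12); q=P[m]; print("lid",rect(P,m),np.median(q[:,2]))
k=np.linalg.lstsq(np.c_[q[:,:2]-c,np.ones(len(q))],q[:,2],rcond=None)[0]; print("tilt",k)
m=(r<.05)&(abs(P[...,2]-.082)<.004); print("shoulder",m.sum(),rect(P,m))
a=cv2.imread("pics/w9.png"); b=cv2.imread("pics/s9.png")[170:350,230:470]
cv2.imwrite("pics/m9.png",np.hstack([cv2.resize(a,(400,300)),cv2.resize(b,(400,300))]))
```

```text
end t 23.68 p [0.5963 0.0495 0.1234] F [0.1 0.5 0.5] w 0.051 j7 -0.5
lid (array([597. ,  51.1]), array([49. , 50.3]), 38.9) 0.14131648236327973
tilt [ 0.0253024  -0.20510383  0.13892844]
shoulder 4901 (array([595.2,  56.9]), array([64.3, 48.8]), 5.5)
```

View pics/m9.png

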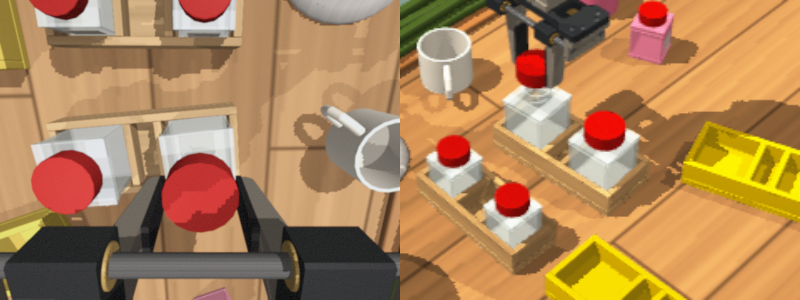

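Run:
```python
from h import *
c=np.array([.5967,.0505])
for n in ("w7","w9","s7","s9"):
    f=np.load(n+".npz"); P=f["P"]; m=red(f["p"])&(np.hypot(*(P[...,:2]-c).transpose(2,0,1))<.03)&(P[...,2]>.09); q=P[m]
    for _ in range(12):
        A=np.c_[q[:,:2]-c,np.ones(len(q))]; k=np.linalg.lstsq(A,q[:,2],rcond=None)[0]; e=q[:,2]-A@k; q=q[(abs(e)<max(.0012,2*e.std()*.7))]
    # also top-only via height bins along y
    Q=P[m]; b=[(round(y*1000),round(np.percentile(Q[abs(Q[:,1]-c[1]-y)<.003][:,2],80)*1000,1)) for y in np.arange(-.02,.021,.008) if (abs(Q[:,1]-c[1]-y)<.003).sum()>5]
    print(n,len(q),k.round(4),b)
```

```text
w7 416 [ 0.0718 -0.1323  0.1034] [(-20, np.float64(106.7)), (-12, np.float64(106.7)), (-4, np.float64(106.7)), (4, np.float64(106.8)), (12, np.float64(105.7)), (20, np.float64(104.7))]
w9 353 [ 0.0961 -0.1528  0.1387] [(-20, np.float64(142.4)), (-12, np.float64(142.4)), (-4, np.float64(142.4)), (4, np.float64(142.3)), (12, np.float64(141.8)), (20, np.float64(140.2))]
s7 117 [-0.0276 -0.0102  0.1052] [(-20, np.float64(106.8)), (-12, np.float64(107.0)), (-4, np.float64(106.6)), (4, np.float64(106.6)), (12, np.float64(106.7)), (20, np.float64(106.4))]
s9 111 [ 0.0129 -0.0024  0.1404] [(-20, np.float64(141.6)), (-12, np.float64(142.3)), (-4, np.float64(143.9)), (4, np.float64(142.8)), (12, np.float64(142.3)), (20, np.float64(141.6))]
```

The lid is level: its top is flat at 142 mm in the height bins, and the wrist plane fit was skewed by the visible skirt. The lower edge sits about 21 mm above the rim. Handing in.

```bash
python3 -c "
from h import *
st(); print(workorder.finish_job())"
```

```text
t 23.77 p [0.5964 0.0496 0.1235] F [-0.   0.2  0.1] w 0.0508 j7 -0.5
the job is handed in; nothing more can be done
None
```

Both loose jars stand in their own pine bays. The large jar's lid is unscrewed, and I handed in at about 24 s with the gripper holding it about 21 mm above the open rim.

- **Placing:** the small jar sits about 1 mm from its bay's centre. The large jar sits about 3 mm from its centre, against the far fence. Both measured upright and fully down on the floor.
- **Unscrewing:** I turned the lid 85° anticlockwise with the jar in its bay. On the lift the jar's shoulder stayed at 82 mm and there was almost no load on the wrist, so the threads had let go.
- **Last checks:** the lid is within about 2 mm of the jar's axis, and the grip was still closed on it (51 mm opening, 55 N set).
- **Check that disagreed:** plane fits on the wrist camera's picture gave a lid tilt of 0.15 to 0.2 rad, over the 0.15 limit. I put this down to the lid's side being in view. Height readings across most of the lid's top were flat at 142.4 mm, and the side camera's fit showed under 0.02 rad, so I took the lid as level.
- **Not checked:** I did not measure the things that were to be left alone afterwards. The last pictures cover only some of them and show no sign of disturbance.

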